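# Check the coffee leveller on the bar's height gauge

### The job

The leveller's depth collar was reset after cleaning, so its height has to be checked on the bar gauge: push the black leveller along the worktop until it sits home in the vee of the gauge's base, under the sprung foot. Then press the gauge's head down so that the foot bears on the leveller's top and the lip of the steel barrel stands on the green band of the foot's stem, without driving the foot solid. Leave the gauge down on the leveller for the reading, and leave the dosing ring, brush and bell where they are.

Things in the scene. Friction and masses are not known exactly. Their poses are not given: they have to be found in the camera images.
- leveller: Black round coffee leveller (distribution tool), a solid disc 62 mm in diameter and 32 mm high, about 0.33 kg, standing loose on the worktop in front of the gauge (not the like one far back among the machines). Origin at the centre of its underside; z up along its axis. It starts in front of the vee, 90 to 140 mm from the gauge's origin.
- gauge: Bench height gauge, dark iron base fixed to the worktop. Origin on the worktop right below the foot's axis; own x points from the vee's open mouth into it, towards the column; z up. Vee: two upright faces at 90 degrees, 16 mm high, from x = 1 mm to the apex at 44 mm, mouth 86 mm wide; a 62 mm disc pushed along x touches both with its centre on the origin. Column 194 mm high at x = 70 mm.
- gauge_head (a joint): Slide of the gauge's head down the column, m: 0 at the top, 0.080 at the bottom. Moves straight down against a drag of about 6 N and stays where it is left. At value q the tip of the extended foot is 0.090 - q and the top of the press pad 0.196 - q above the worktop.
- gauge_foot (a joint): Take-up of the sprung foot into the barrel, m: 0 extended, 0.020 solid. Spring: 1 N at first, 0.2 N more per mm. The green band (10 mm long, on the stem) passes the barrel's lip from 0.005 to 0.015; 0.010 is its middle. With the foot on a part of height h: 0.090 - gauge_head + gauge_foot = h.
- gauge_pad (a point): Centre of the top of the round black press pad (40 mm across) on the gauge's head, 106 mm above the tip of the extended foot. Below it, on the same axis: a steel barrel 26 mm across, then the foot. Both overhang the leveller's place, so a gripper that pushes the leveller home must lean back about 30 degrees, fingertips forward, to stay clear. Moves with the head.
- foot_tip (a point): Centre of the flat underside of the foot, a steel button 20 mm in diameter; moves with the foot.
- dosing_ring: Bystander: steel dosing funnel ring, 72 mm in diameter, 25 mm high, loose on the right of the bar; origin at the centre of its underside.
- bar_brush: Bystander: wooden bar brush, 169 mm long, 23 mm high, lying loose at the right front of the bar; origin near its middle on the underside, long along its y axis.
- counter_bell: Bystander: steel counter bell, a dome on a black foot, 64 mm across, 56 mm high, standing loose; origin at the centre of its underside.
There are look-alikes about, which are no part of the job. What is shaped like the leveller but pink is not meant.

How it is judged:
By the outcome, as a careful person would: the job done as asked, in the order asked, and still so for the second after the job is handed in, with the robot touching nothing.
It also fails if it takes over 51 s, if anything falls off the work surface, if the arm or the gripper's body presses on something with over 40 N, if the wrist force passes 120 N, or if a joint passes its speed limit or range.

### The arm

A 6-joint arm with a two-finger parallel gripper is mounted at the origin on a cart in front of the work surface, level with it; the furniture and walls round the work are solid. World frame = base frame: x ahead of the robot, y to its left, z up, the work surface at z = 0. Lengths are in m, angles in rad, forces in N, time in s.
With the tool pointing down it reaches from about 0.3 to 0.775 m from the base axis. Payload 14.6 kg.
Tool frame: the origin (TCP) lies on the front face of the gripper's body, between the roots of the fingers; the fingertips stand 97 mm ahead of it and the grasp point (between the pads) lies 78 mm ahead of it; z points along the fingers, y is the line along which they close (so a half turn about z gives the same grasp; the last joint's range is limited). The gripper opens to 94 mm and grips with 3 to 60 N. Pads are 16 mm wide; open, the fingers measure 119 mm over their backs; the gripper's body (75 mm by 177 mm) begins 78 mm behind the grasp point.
Start: joints at [-1.205, 0.3, 1.521, -0, 1.321, -0.067], TCP at [0.231, -0.499, 0.303] pointing down, gripper open.
Joint ranges: [-3.03, 3.03], [-0.79, 2.21], [0.23, 2.52], [-1.04, 4.18], [0, 3.07], [-2.55, 2.55]. Speed limits (rad/s): [2.22, 2.22, 2.57, 3.14, 3.14, 3.14].

### API

Orientations are given as a rotation vector (axis times angle).
In Python, from bench import env gives the robot as it stands. The module is installed in compiled form; this text tells all that it offers.
- The arm moves only by the tool step_arm, never from a script. Its argument "steps" is a list of rows, each an object of numbers: "grip": the closure, from 0 (fully open) to 1 (shut); "dx", "dy", "dz": the shift along the world's x, y, z in cm; "rx", "ry", "rz": the turn, a rotation vector about the world's x, y, z in degrees. A call has 1 to 8 rows; each row is the pose to reach, as a shift and turn from the pose commanded when the call began; what a row does not reach only later rows make up. A row lasts 1/10 s, in which the tool goes at most 50 mm and 8.59 degrees, less where a joint would pass 70% of its speed; a pose out of reach is approached as far as the arm can. A call with a gripper value outside its range is refused whole. The fingers move at their own pace and stop on an object; "grip_force" is the grip in N (left out, the last holds). Time passes only in rows, so rows that repeat a pose let the fingers close. It gives the time, the measured TCP pose, the force, the opening and the grip force at its end, in the units of the state.
- env.state(): the state, without advancing time (a new reading comes with each control period).
- env.capture(name): name is "scene" or "top" or "wrist"; returns (picture, depth): 480x640x3 uint8, red, green, blue; 480x640 float32, m along the optical axis (not along the pixel's ray), 0 where there is no reading.
- env.calibration(name): a dict with "fx", "fy", "cx", "cy" (pixels), "eye" and "attitude" of the camera in the world. Camera axes: x right, y down, z forward; pixel columns grow to the right and rows downward; lengths in m; the calibration is good to about 2 mm. A picture is of the moment at which its call begins: read the wrist's pose just before it. calibration takes no time and is no camera call; for the wrist camera it gives the pose at the moment of the call.
- env.finish_job(): hands the job in; it is judged then, once.
Trained networks look in the newest picture that a camera, given by its name, has taken for a name from the list of things; names that differ only in an ending like _2 or _b are one class to them, and where a whole thing is asked for, a point or a joint stands for the part that bears it (a point fixed in the world has none). Each returns a list of dicts, best first, with "score" (0 to 1); they miss things now and then, are a little off and sometimes report something else, mostly with a low value. They report only what shows in the picture. A call takes as long as a camera call. They do not tell look-alikes from the thing itself.
- env.trace(camera, name): "mask" (480x640 bool, what is visible of it) and "rect" ([left, top, width, height] in pixels, round what is visible of it).
- env.spot_point(camera, name): "position" ([row, column] in pixels: a listed point, or the origin of a listed thing).
The state is a dict: "time": time; "joints": joint angles; "qvel": joint speeds; "joint_torque": joint torques, N m; "position": TCP position; "tool_rot": TCP orientation; "contact_force": force on the tool from outside, world axes, zero at the start; "torque": the same for the moment, N m; "width": finger opening in m; "grasp_force": force on a finger pad.
Only numpy, scipy, OpenCV 4.12 (cv2) and the standard library are available. Lean on these libraries where they do the work, as an engineer would, in place of code of your own. Each camera call takes 0.05 s, during which the arm holds its last target. There are 200 camera calls.

## Working session

There is one attempt and no reset: what is moved stays moved. The work goes in short steps, Python scripts to look and compute and a tool call to move; the robot and the scene stay as the last step left them, time stands still between calls to the robot, and variables do not carry over. Pictures are saved under pics/ and viewed, at most 10 in all, crops included, and the job is handed in when it is done.

Besides the shell and the picture viewer there is one more tool, called after "Call:" as a command line: name --argument value ..., lists and objects as JSON in quotes. step_arm: Moves the arm, as the interface text tells. Its arguments: {"type":"object","properties":{"steps":{"type":"array"},"grip_force":{"type":"number"}},"required":["steps"]}

```bash
mkdir -p pics; cat > h.py <<'E'
import numpy as np, cv2
from scipy.spatial.transform import Rotation as R
from bench import env
def att(c):
    a=np.array(c["attitude"],float)
    return a if a.shape==(3,3) else (R.from_rotvec(a).as_matrix() if a.size==3 else R.from_quat(a).as_matrix())
def pts(c,depth,mask):
    v,u=np.nonzero(mask&(depth>0)); d=depth[v,u]
    p=np.c_[(u-c["cx"])/c["fx"]*d,(v-c["cy"])/c["fy"]*d,d]
    return p@att(c).T+np.array(c["eye"])
def px(c,p):
    q=att(c).T@(np.array(p)-np.array(c["eye"])); return c["fx"]*q[0]/q[2]+c["cx"],c["fy"]*q[1]/q[2]+c["cy"]
E
python3 - <<'E'
from h import *
np.set_printoptions(precision=4,suppress=True)
for n in ["scene","top"]:
    im,d=env.capture(n); c=env.calibration(n); np.savez(""+n,im=im,d=d)
    cv2.imwrite(f"pics/{n}0.png",im[:,:,::-1]); print(n,c)
    for t in ["leveller","gauge","gauge_pad","dosing_ring","bar_brush","counter_bell"]:
        for r in env.trace(n,t)[:3]:
            P=pts(c,d,r["mask"])
            print(t,round(r["score"],2),r["rect"],np.median(P,0) if len(P) else None,np.percentile(P,3,axis=0),np.percentile(P,97,axis=0))
    for t in ["gauge","gauge_pad","foot_tip","leveller"]:
        print(t,[(round(r["score"],2),r["position"]) for r in env.spot_point(n,t)[:3]])
print(env.state())
E
```

```text
scene {'fx': 590.8388831628765, 'fy': 590.8388831628765, 'cx': 315.6486842181022, 'cy': 231.19512972459188, 'eye': array([-0.2979,  0.5472,  0.6483]), 'attitude': array([-1.1674,  2.0107, -1.2215])}
leveller 0.85 [363.8, 267.8, 32.0, 31.0] [ 0.4737 -0.0509  0.0289] [ 0.4557 -0.0834  0.0002] [ 0.5101 -0.0293  0.0327]
gauge 0.69 [167.7, 235.6, 72.4, 120.8] [0.5133 0.3078 0.0936] [0.48   0.2337 0.003 ] [0.5571 0.3472 0.1839]
gauge_pad 0.7 [172.9, 236.7, 66.5, 61.2] [0.5069 0.2643 0.1352] [0.4932 0.2281 0.077 ] [0.5317 0.3306 0.1768]
dosing_ring 0.52 [405.0, 237.8, 5.7, 10.6] [ 0.5993 -0.2142  0.0199] [ 0.5753 -0.2267  0.0113] [ 0.6052 -0.195   0.0258]
counter_bell 0.69 [162.7, 275.9, 21.8, 23.7] [0.6667 0.3141 0.0154] [ 0.6458  0.2884 -0.0011] [0.6885 0.3225 0.0373]
gauge [(0.62, [326.8, 233.5])]
gauge_pad [(0.84, [240.5, 226.6])]
foot_tip [(0.67, [291.7, 229.7]), (0.31, [292.3, 177.1])]
leveller [(0.93, [308.6, 299.8]), (0.85, [289.7, 379.8])]
top {'fx': 494.9878920013279, 'fy': 494.9878920013279, 'cx': 320.6751844912561, 'cy': 241.1305645607157, 'eye': array([0.3818, 0.0321, 1.1001]),
[... 882 characters left out ...]
, 26.5] [0.6681 0.2872 0.0325] [0.6469 0.2649 0.0047] [0.6968 0.3141 0.0542]
gauge [(0.58, [284.2, 229.6])]
gauge_pad [(0.74, [274.9, 210.1])]
foot_tip []
leveller [(0.95, [284.1, 288.3]), (0.72, [293.8, 362.3])]
{'time': 1.1, 'joints': array([-1.2046,  0.2999,  1.521 , -0.    ,  1.3207, -0.0666]), 'qvel': array([-0.0003, -0.0002, -0.0011, -0.0023,  0.0003, -0.001 ]), 'joint_torque': array([ -0.0034, -53.1676, -35.2916,   0.0707,   0.0213,  -0.    ]), 'position': array([ 0.2307, -0.4993,  0.3027]), 'tool_rot': array([ 3.0683,  0.6746, -0.    ]), 'contact_force': array([ 0.1274, -0.93  ,  0.2858]), 'torque': array([ 0.0137, -0.02  , -0.0307]), 'grasp_force': 0.0, 'width': 0.09405367900685783}
```

```bash
python3 - <<'E'
from h import *
np.set_printoptions(precision=4,suppress=True)
S=np.load("scene.npz");T=np.load("top.npz")
c=cv2.resize(S["im"][200:380,140:440],(800,480),interpolation=3); t=cv2.resize(T["im"][190:340,140:390],(800,480),interpolation=3)
cv2.imwrite("pics/s.png",c[:,:,::-1]);cv2.imwrite("pics/t.png",t[:,:,::-1])
ct=env.calibration("top");cs=env.calibration("scene")
full=np.ones((480,640),bool)
P=np.r_[pts(ct,T["d"],full)]
def box(P,x0,x1,y0,y1,z0,z1):
    return P[np.all((P>[x0,y0,z0])&(P<[x1,y1,z1]),1)]
for z0,z1 in [(.17,.183),(.184,.21)]:
    q=box(P,.42,.62,.15,.4,z0,z1)
    if len(q): print(z0,len(q),q.mean(0),q.min(0),q.max(0), cv2.minEnclosingCircle(q[:,:2].astype(np.float32)))
q=box(P,.42,.62,.15,.4,.01,.022); print("low",cv2.minAreaRect(q[:,:2].astype(np.float32)))
q=box(P,.42,.62,.05,.16,.024,.04); print("lev",q.mean(0),cv2.minEnclosingCircle(q[:,:2].astype(np.float32)))
E
```

```text
0.17 410 [0.5114 0.261  0.1768] [0.4533 0.2212 0.1701] [0.5354 0.3999 0.1821] ((0.48800432682037354, 0.3110976815223694), 0.0953955352306366)
0.184 156 [0.525  0.3124 0.1924] [0.5138 0.2985 0.1844] [0.5363 0.3373 0.1971] ((0.525404691696167, 0.3178969919681549), 0.019551582634449005)
low ((0.5235218405723572, 0.2974338233470917), (0.10934023559093475, 0.10478202998638153), 83.46275329589844)
lev [0.5091 0.1091 0.0318] ((0.509757936000824, 0.10925249755382538), 0.03136854246258736)
```

View pics/s.png

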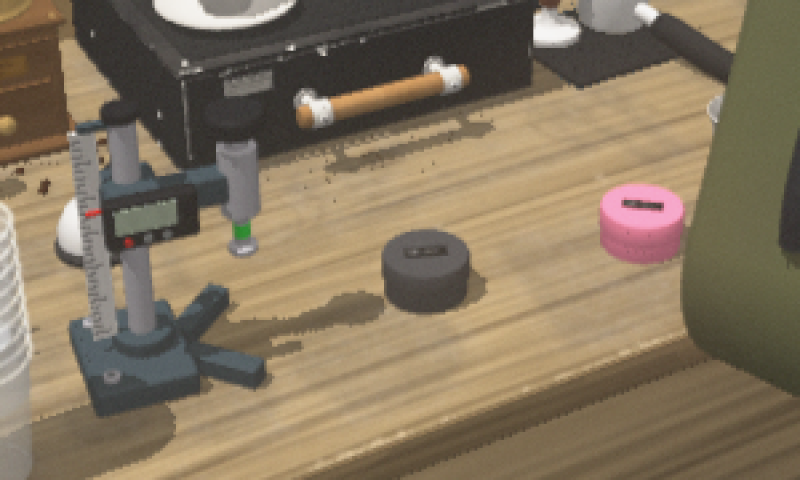

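View pics/t.png

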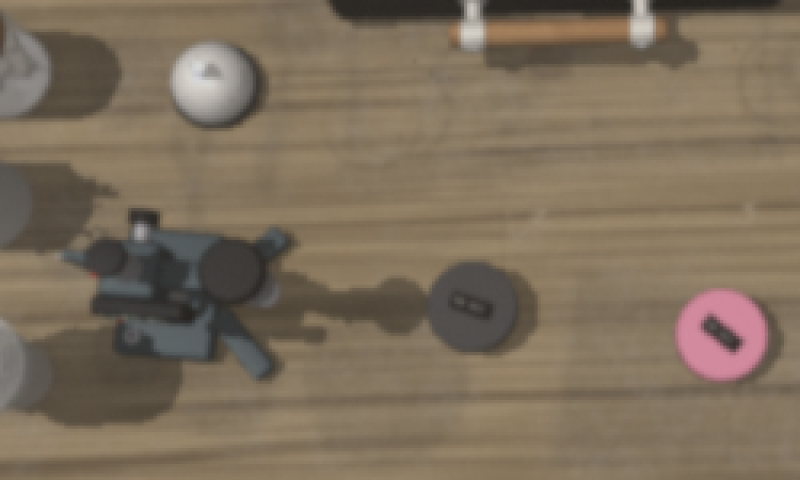

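View pics/scene0.png

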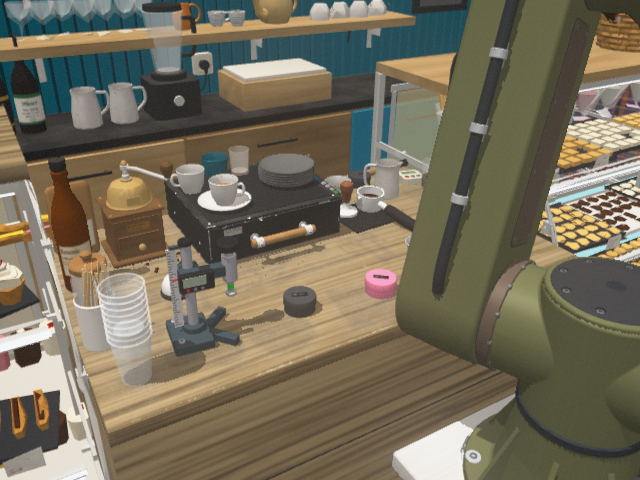

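```bash
python3 - <<'E'
from h import *
np.set_printoptions(precision=4,suppress=True)
T=np.load("top.npz");c=env.calibration("top")
P=pts(c,T["d"],np.ones((480,640),bool))
q=P[(abs(P[:,0]-.51)<.04)&(abs(P[:,1]-.24)<.04)&(P[:,2]>.165)]
print(len(q),np.median(q,0),q.min(0),q.max(0),cv2.minEnclosingCircle(q[:,:2].astype(np.float32)))
k=P[(abs(P[:,0]-.525)<.05)&(P[:,1]>.28)&(P[:,1]<.36)&(P[:,2]>.165)]
kk=k[k[:,2]>.190];print(len(kk),np.median(kk,0),cv2.minEnclosingCircle(kk[:,:2].astype(np.float32)))
# low vee: points z 8..20
v=P[(P[:,0]>.44)&(P[:,0]<.6)&(P[:,1]>.19)&(P[:,1]<.37)&(P[:,2]>.010)&(P[:,2]<.022)]
im=np.zeros((360,400,3),np.uint8)
for p in v: cv2.circle(im,(int((p[0]-.43)*2000),int((p[1]-.19)*2000)),2,(255,255,255),-1)
L=P[(abs(P[:,0]-.51)<.045)&(abs(P[:,1]-.109)<.045)&(P[:,2]>.026)]
print("lev",np.median(L[:,2]),cv2.minEnclosingCircle(L[:,:2].astype(np.float32)))
def depx(u,v,z):
    r=att(c)@np.array([(u-c["cx"])/c["fx"],(v-c["cy"])/c["fy"],1]); e=np.array(c["eye"]); return e+r*(z-e[2])/r[2]
f=lambda a,b,z:depx(140+a/3.2,190+b/3.2,z)
print("pad",f(232,270,.177),"knob",f(105,258,.194),"lev",f(473,308,.032),"vee ends",f(278,240,.016),f(262,370,.016))
cv2.imwrite("pics/vee.png",im)
E
```

```text
353 [0.5161 0.2392 0.1775] [0.4975 0.2212 0.1664] [0.5354 0.2585 0.1819] ((0.5169764757156372, 0.24035847187042236), 0.019938863813877106)
126 [0.525  0.3097 0.1934] ((0.5248240232467651, 0.31011489033699036), 0.011842049658298492)
lev 0.03177368300309236 ((0.5096620917320251, 0.1094987690448761), 0.031107688322663307)
pad [0.5172 0.2385 0.177 ] knob [0.5238 0.3084 0.194 ] lev [0.5078 0.1073 0.032 ] vee ends [0.5608 0.243  0.016 ] [0.4714 0.2529 0.016 ]
```

View pics/vee.png

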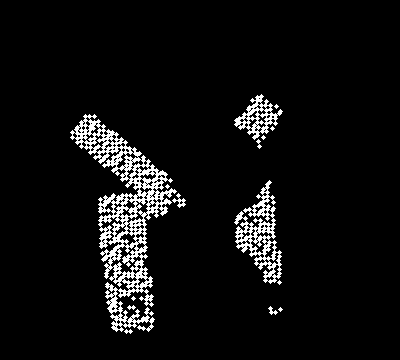

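```bash
cat >> h.py <<'E'
G=np.array([.517,.240]); f=np.array([.111,.994]); 
def deltas(tip,tilt,s=None):
    "dx,dy,dz cm and rotvec deg from present pose to fingertip point tip with forward lean tilt"
    s=s or env.state(); R0=R.from_rotvec(s["tool_rot"])
    z=np.r_[f*np.sin(tilt),-np.cos(tilt)]; y=np.array([f[1],-f[0],0]); Rt=R.from_matrix(np.c_[np.cross(y,z),y,z])
    return (np.array(tip)-.097*z-s["position"])*100, np.degrees((Rt*R0.inv()).as_rotvec())
E
python3 - <<'E'
from h import *
np.set_printoptions(precision=2,suppress=True)
L=np.array([.509,.109]); u=(G-L)/np.linalg.norm(G-L)
st=L-.060*u
print(deltas([*st,.16],0)); print(deltas([*st,.12],np.pi/6)); print(deltas([*st,.011],np.pi/6))
E
```

```text
(array([27.47, 54.84, -4.57]), array([ 0.  ,  0.  , 58.83]))
(array([26.93, 50.02, -9.86]), array([ 25.42, -18.32,  57.43]))
(array([ 26.93,  50.02, -20.76]), array([ 25.42, -18.32,  57.43]))
```

Call:
step_arm --steps '[{"dx":5,"dy":10,"dz":0,"rz":10,"grip":0.57},{"dx":27,"dy":50,"dz":-5,"rx":25.4,"ry":-18.3,"rz":57.4,"grip":0.57},{"dx":27,"dy":50,"dz":-5,"rx":25.4,"ry":-18.3,"rz":57.4,"grip":0.57},{"dx":27,"dy":50,"dz":-5,"rx":25.4,"ry":-18.3,"rz":57.4,"grip":0.57},{"dx":27,"dy":50,"dz":-5,"rx":25.4,"ry":-18.3,"rz":57.4,"grip":0.57},{"dx":27,"dy":50,"dz":-5,"rx":25.4,"ry":-18.3,"rz":57.4,"grip":0.57},{"dx":27,"dy":50,"dz":-5,"rx":25.4,"ry":-18.3,"rz":57.4,"grip":0.57},{"dx":27,"dy":50,"dz":-5,"rx":25.4,"ry":-18.3,"rz":57.4,"grip":0.57}]'

```text
$.steps[0]: bad value
```

```bash
python3 - <<'E'
from h import *
np.set_printoptions(precision=2,suppress=True)
L=np.array([.509,.109]); u=(G-L)/np.linalg.norm(G-L)
print(deltas([*(L-.060*u),.05],np.pi/6),env.state()["joints"],env.state()["time"])
E
```

```text
(array([ 26.93,  50.02, -16.86]), array([ 25.42, -18.32,  57.43])) [-1.2   0.3   1.52 -0.    1.32 -0.07] 1.1
```

Call:
step_arm --steps '[{"dx":27,"dy":50,"dz":-5,"rx":25.4,"ry":-18.3,"rz":57.4,"grip":0.57},{"dx":27,"dy":50,"dz":-5,"rx":25.4,"ry":-18.3,"rz":57.4,"grip":0.57},{"dx":27,"dy":50,"dz":-5,"rx":25.4,"ry":-18.3,"rz":57.4,"grip":0.57},{"dx":27,"dy":50,"dz":-5,"rx":25.4,"ry":-18.3,"rz":57.4,"grip":0.57},{"dx":27,"dy":50,"dz":-5,"rx":25.4,"ry":-18.3,"rz":57.4,"grip":0.57},{"dx":27,"dy":50,"dz":-5,"rx":25.4,"ry":-18.3,"rz":57.4,"grip":0.57},{"dx":27,"dy":50,"dz":-5,"rx":25.4,"ry":-18.3,"rz":57.4,"grip":0.57},{"dx":27,"dy":50,"dz":-5,"rx":25.4,"ry":-18.3,"rz":57.4,"grip":0.57}]'

```text
time: 1.9
position: [0.4206, -0.147, 0.2675]
tool_rot: [-2.038, -1.831, -0.549]
contact_force: [0.8, -1.0, -0.4]
width: 0.0407
grasp_force: 0.0
```

```bash
python3 - <<'E'
from h import *
np.set_printoptions(precision=2,suppress=True)
L=np.array([.509,.109]); u=(G-L)/np.linalg.norm(G-L)
print(deltas([*(L-.060*u),.05],np.pi/6),env.state()["joints"],env.state()["time"])
E
```

```text
(array([  7.94,  14.79, -13.35]), array([-0.09,  0.08, -0.23])) [-0.59  0.19  1.8   0.46  1.43 -0.62] 1.9
```

Call:
step_arm --steps '[{"dx":4,"dy":7,"dz":-3,"rx":0,"ry":0,"rz":0,"grip":0.57},{"dx":6,"dy":11,"dz":-6,"rx":0,"ry":0,"rz":0,"grip":0.57},{"dx":7.9,"dy":14.5,"dz":-9,"rx":0,"ry":0,"rz":0,"grip":0.57},{"dx":7.9,"dy":14.8,"dz":-13.3,"rx":0,"ry":0,"rz":0,"grip":0.57},{"dx":7.9,"dy":14.8,"dz":-13.3,"rx":0,"ry":0,"rz":0,"grip":0.57},{"dx":7.9,"dy":14.8,"dz":-13.3,"rx":0,"ry":0,"rz":0,"grip":0.57},{"dx":7.9,"dy":14.8,"dz":-13.3,"rx":0,"ry":0,"rz":0,"grip":0.57}]'

```text
time: 2.6
position: [0.4991, -0.001, 0.1352]
tool_rot: [-2.043, -1.827, -0.547]
contact_force: [0.3, 0.3, -0.2]
width: 0.0401
grasp_force: 0.0
```

```bash
python3 - <<'E'
from h import *
np.set_printoptions(precision=2,suppress=True)
L=np.array([.509,.109]); u=(G-L)/np.linalg.norm(G-L)
print(deltas([*(L-.060*u),.011],np.pi/6),env.state()["joints"],env.state()["time"])
im,d=env.capture("scene"); cv2.imwrite("pics/s1.png",cv2.resize(im[180:380,120:420],(750,500))[:,:,::-1])
E
```

```text
(array([ 0.08,  0.19, -4.02]), array([ 0.02, -0.01,  0.02])) [-0.25  0.44  1.83  0.61  1.04 -0.5 ] 2.6
```

View pics/s1.png

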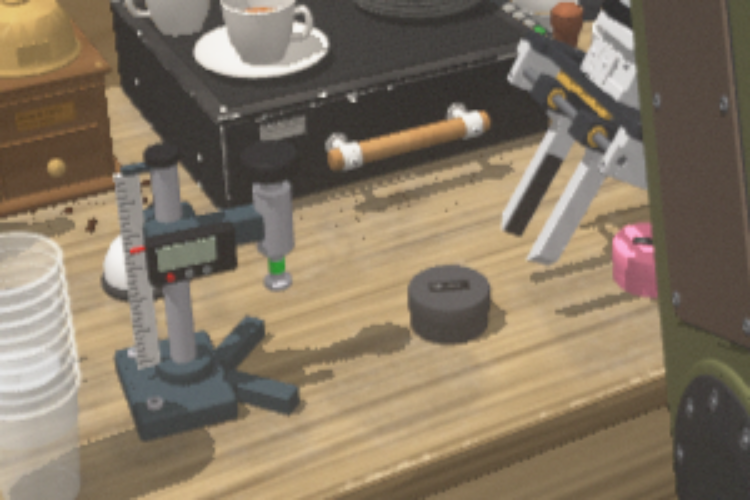

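Call:
step_arm --steps '[{"dx":0.1,"dy":0.1,"dz":-2.5,"rx":0,"ry":0,"rz":0,"grip":0.57},{"dx":0.1,"dy":0.1,"dz":-3.9,"rx":0,"ry":0,"rz":0,"grip":0.57},{"dx":0.1,"dy":0.2,"dz":-3.9,"rx":0,"ry":0,"rz":0,"grip":0.57},{"dx":0.15,"dy":1.2,"dz":-3.9,"rx":0,"ry":0,"rz":0,"grip":0.57},{"dx":0.2,"dy":2.2,"dz":-3.9,"rx":0,"ry":0,"rz":0,"grip":0.57},{"dx":0.25,"dy":2.8,"dz":-3.9,"rx":0,"ry":0,"rz":0,"grip":0.57},{"dx":0.3,"dy":3.3,"dz":-3.9,"rx":0,"ry":0,"rz":0,"grip":0.57},{"dx":0.33,"dy":3.8,"dz":-3.9,"rx":0,"ry":0,"rz":0,"grip":0.57}]'

```text
time: 3.45
position: [0.5026, 0.0376, 0.096]
tool_rot: [-2.044, -1.828, -0.547]
contact_force: [0.3, -4.3, 2.1]
width: 0.0407
grasp_force: 1.9
```

Call:
step_arm --steps '[{"dx":0.04,"dy":0.6,"dz":0,"rx":0,"ry":0,"rz":0,"grip":0.57},{"dx":0.08,"dy":1.3,"dz":0,"rx":0,"ry":0,"rz":0,"grip":0.57},{"dx":0.13,"dy":2.1,"dz":0,"rx":0,"ry":0,"rz":0,"grip":0.57},{"dx":0.18,"dy":2.9,"dz":0,"rx":0,"ry":0,"rz":0,"grip":0.57},{"dx":0.22,"dy":3.7,"dz":0,"rx":0,"ry":0,"rz":0,"grip":0.57},{"dx":0.27,"dy":4.5,"dz":0,"rx":0,"ry":0,"rz":0,"grip":0.57},{"dx":0.31,"dy":5.2,"dz":0,"rx":0,"ry":0,"rz":0,"grip":0.57},{"dx":0.34,"dy":5.7,"dz":0,"rx":0,"ry":0,"rz":0,"grip":0.57}]'

```text
time: 4.25
position: [0.5057, 0.095, 0.0956]
tool_rot: [-2.043, -1.827, -0.547]
contact_force: [0.2, -5.4, 3.7]
width: 0.0411
grasp_force: 2.6
```

```bash
python3 - <<'E'
from h import *
np.set_printoptions(precision=2,suppress=True)
print(deltas([*(G-.031*f),.011],np.pi/6),env.state()["joints"],env.state()["contact_force"])
im,d=env.capture("scene"); cv2.imwrite("pics/s2.png",cv2.resize(im[180:380,120:420],(750,500))[:,:,::-1])
E
```

```text
(array([ 0.25,  6.6 , -0.06]), array([ 0.03, -0.02,  0.02])) [-0.06  0.51  1.85  0.7   0.89 -0.42] [ 0.18 -5.42  3.73]
```

View pics/s2.png

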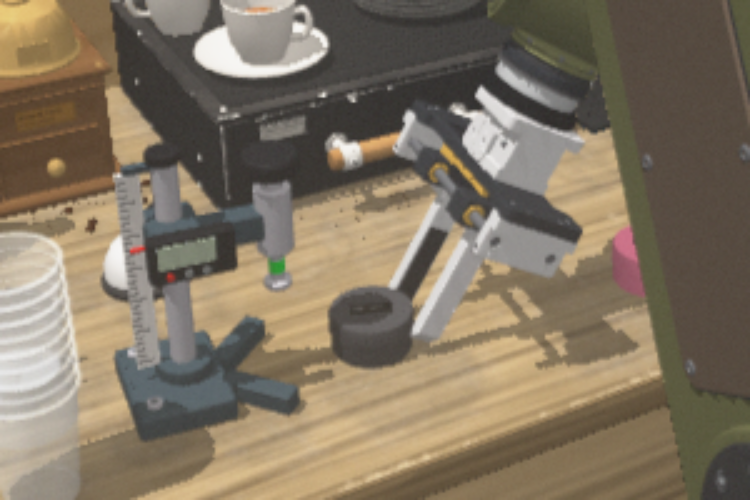

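Call:
step_arm --steps '[{"dx":0.03,"dy":0.7,"dz":0,"rx":0,"ry":0,"rz":0,"grip":0.57},{"dx":0.06,"dy":1.5,"dz":0,"rx":0,"ry":0,"rz":0,"grip":0.57},{"dx":0.09,"dy":2.3,"dz":0,"rx":0,"ry":0,"rz":0,"grip":0.57},{"dx":0.12,"dy":3.1,"dz":0,"rx":0,"ry":0,"rz":0,"grip":0.57},{"dx":0.15,"dy":3.9,"dz":0,"rx":0,"ry":0,"rz":0,"grip":0.57},{"dx":0.18,"dy":4.6,"dz":0,"rx":0,"ry":0,"rz":0,"grip":0.57},{"dx":0.2,"dy":5.1,"dz":0,"rx":0,"ry":0,"rz":0,"grip":0.57},{"dx":0.21,"dy":5.5,"dz":0,"rx":0,"ry":0,"rz":0,"grip":0.57}]'

```text
time: 5.1
position: [0.5078, 0.1498, 0.0955]
tool_rot: [-2.043, -1.827, -0.547]
contact_force: [-0.4, -3.7, 2.2]
width: 0.0408
grasp_force: 2.3
```

Call:
step_arm --steps '[{"dx":0.02,"dy":0.2,"dz":0,"rx":0,"ry":0,"rz":0,"grip":0.57},{"dx":0.03,"dy":0.4,"dz":0,"rx":0,"ry":0,"rz":0,"grip":0.57},{"dx":0.04,"dy":0.6,"dz":0,"rx":0,"ry":0,"rz":0,"grip":0.57},{"dx":0.04,"dy":0.7,"dz":0,"rx":0,"ry":0,"rz":0,"grip":0.57}]'

```text
time: 5.5
position: [0.5082, 0.1564, 0.0956]
tool_rot: [-2.044, -1.827, -0.547]
contact_force: [-0.2, -4.8, 2.6]
width: 0.0409
grasp_force: 2.3
```

Call:
step_arm --steps '[{"dx":0.02,"dy":0.15,"dz":0,"rx":0,"ry":0,"rz":0,"grip":0.57},{"dx":0.03,"dy":0.3,"dz":0,"rx":0,"ry":0,"rz":0,"grip":0.57},{"dx":0.03,"dy":0.4,"dz":0,"rx":0,"ry":0,"rz":0,"grip":0.57}]'

```text
time: 5.8
position: [0.5085, 0.1604, 0.0956]
tool_rot: [-2.043, -1.827, -0.547]
contact_force: [-0.4, -4.2, 1.2]
width: 0.0404
grasp_force: 2.2
```

Call:
step_arm --steps '[{"dx":0.01,"dy":0.1,"dz":0,"rx":0,"ry":0,"rz":0,"grip":0.57},{"dx":0.01,"dy":0.15,"dz":0,"rx":0,"ry":0,"rz":0,"grip":0.57}]'

```text
time: 6.0
position: [0.5086, 0.1619, 0.0956]
tool_rot: [-2.043, -1.827, -0.547]
contact_force: [-1.0, -4.2, 2.0]
width: 0.0404
grasp_force: 2.2
```

Call:
step_arm --steps '[{"dx":0.01,"dy":0.1,"dz":0,"rx":0,"ry":0,"rz":0,"grip":0.57},{"dx":0.01,"dy":0.15,"dz":0,"rx":0,"ry":0,"rz":0,"grip":0.57}]'

```text
time: 6.2
position: [0.5087, 0.1633, 0.0956]
tool_rot: [-2.044, -1.827, -0.547]
contact_force: [-1.9, -7.3, 2.9]
width: 0.0402
grasp_force: 3.4
```

```bash
python3 - <<'E'
from h import *
np.set_printoptions(precision=4,suppress=True)
print(env.state()["contact_force"])
im,d=env.capture("scene"); cv2.imwrite("pics/s3.png",cv2.resize(im[220:340,150:310],(800,600),interpolation=3)[:,:,::-1])
E
```

```text
[-1.9474 -7.2577  2.8793]
```

View pics/s3.png

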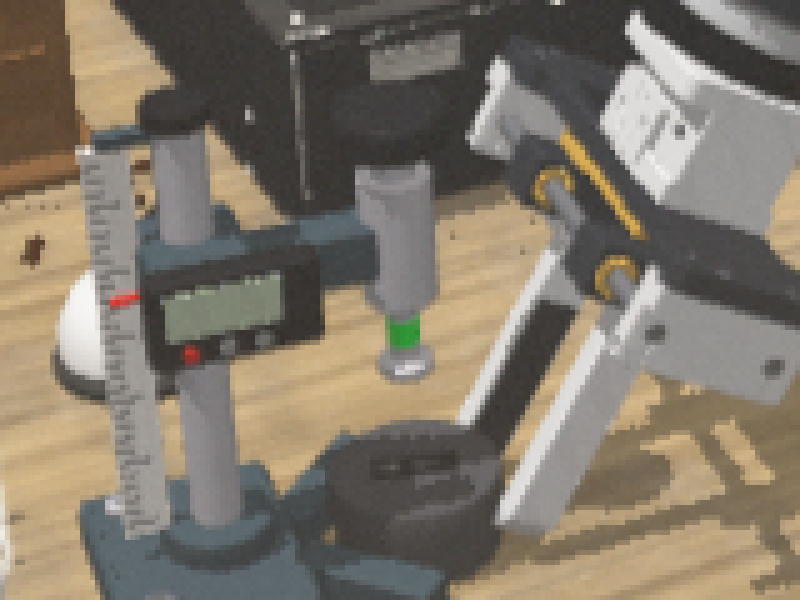

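The leveller (415,480) is in the vee's mouth, touching the near arm (385,580). The force is only now rising, so I'll push until it firmly stops.

Call:
step_arm --steps '[{"dx":0.01,"dy":0.1,"dz":0,"rx":0,"ry":0,"rz":0,"grip":0.57},{"dx":0.02,"dy":0.2,"dz":0,"rx":0,"ry":0,"rz":0,"grip":0.57}]'

```text
time: 6.45
position: [0.5091, 0.1645, 0.0955]
tool_rot: [-2.045, -1.828, -0.546]
contact_force: [-2.0, -20.5, 6.8]
width: 0.0405
grasp_force: 8.8
```

Call:
step_arm --steps '[{"dx":0.01,"dy":0.1,"dz":0,"rx":0,"ry":0,"rz":0,"grip":0.57},{"dx":0.01,"dy":0.1,"dz":0,"rx":0,"ry":0,"rz":0,"grip":0.57}]'

```text
time: 6.65
position: [0.5094, 0.1649, 0.0956]
tool_rot: [-2.046, -1.829, -0.547]
contact_force: [-1.4, -22.2, 7.2]
width: 0.0404
grasp_force: 9.9
```

Call:
step_arm --steps '[{"dx":-0.1,"dy":-0.6,"dz":0,"rx":0,"ry":0,"rz":0,"grip":0.57},{"dx":-0.3,"dy":-3,"dz":0,"rx":0,"ry":0,"rz":0,"grip":0.57},{"dx":-0.7,"dy":-7,"dz":2,"rx":0,"ry":0,"rz":0,"grip":0.57},{"dx":-0.7,"dy":-8,"dz":6,"rx":0,"ry":0,"rz":0,"grip":1},{"dx":-0.7,"dy":-8,"dz":11,"rx":0,"ry":0,"rz":0,"grip":1},{"dx":-0.7,"dy":-8,"dz":16,"rx":0,"ry":0,"rz":0,"grip":1},{"dx":-0.7,"dy":-8,"dz":21,"rx":0,"ry":0,"rz":0,"grip":1},{"dx":-0.7,"dy":-8,"dz":21,"rx":0,"ry":0,"rz":0,"grip":1}]'

```text
time: 7.45
position: [0.503, 0.0866, 0.3119]
tool_rot: [-2.044, -1.833, -0.558]
contact_force: [-0.9, 0.3, -0.3]
width: 0.004
grasp_force: 0.0
```

```bash
python3 - <<'E'
from h import *
np.set_printoptions(precision=4,suppress=True)
im,d=env.capture("top"); c=env.calibration("top"); P=pts(c,d,np.ones((480,640),bool))
q=P[(abs(P[:,0]-.514)<.05)&(abs(P[:,1]-.22)<.05)&(P[:,2]>.026)&(P[:,2]<.036)]
print("lev vis",len(q),q.min(0),q.max(0))
im2,d2=env.capture("scene"); c2=env.calibration("scene")
cv2.imwrite("pics/s4.png",cv2.resize(np.hstack([im2[230:350,150:270],im[230:350,150:270]]),(800,400),interpolation=3)[:,:,::-1])
for r in env.trace("scene","leveller")[:2]:
    p=pts(c2,d2,r["mask"]); t=p[abs(p[:,2]-.032)<.003]; print(r["score"],r["rect"],cv2.minEnclosingCircle(t[:,:2].astype(np.float32)))
print(deltas([*G,.20],0),env.state()["joints"])
E
```

```text
lev vis 483 [0.486  0.2107 0.0265] [0.5452 0.2699 0.036 ]
0.78 [215.6, 302.9, 34.1, 33.8] ((0.515910804271698, 0.24142958223819733), 0.033144690096378326)
0.76 [365.2, 269.3, 26.6, 32.3] ((0.48521384596824646, -0.05867508053779602), 0.032991450279951096)
(array([ 1.538 , 15.3467, -0.7616]), array([-29.807 ,   3.2403,   0.0293])) [-0.0737  0.1907  1.7081  0.5501  1.2708 -0.1358]
```

View pics/s4.png

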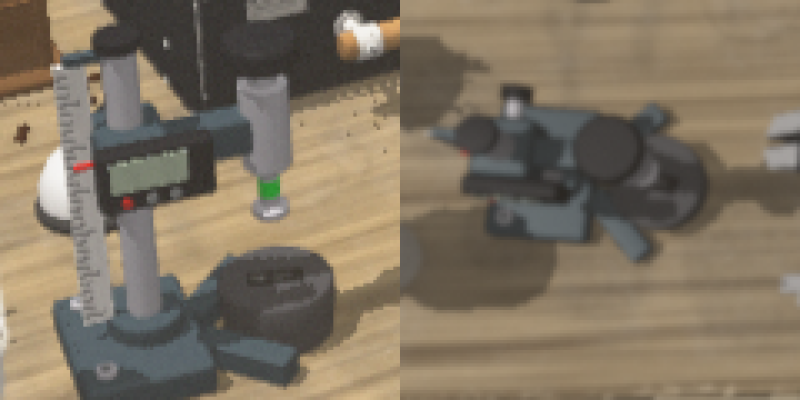

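The leveller at scene crop (275,300) is seated in the vee, centred within 1–2 mm of the gauge origin. Next, over the pad with the fingers shut and vertical.

Call:
step_arm --steps '[{"dx":0.4,"dy":4,"dz":2,"rx":-8,"ry":0.9,"rz":0,"grip":1},{"dx":0.8,"dy":8,"dz":2,"rx":-16,"ry":1.7,"rz":0,"grip":1},{"dx":1.2,"dy":12,"dz":2,"rx":-24,"ry":2.6,"rz":0,"grip":1},{"dx":1.5,"dy":15.3,"dz":2,"rx":-29.8,"ry":3.2,"rz":0,"grip":1},{"dx":1.5,"dy":15.3,"dz":1,"rx":-29.8,"ry":3.2,"rz":0,"grip":1},{"dx":1.5,"dy":15.3,"dz":-0.8,"rx":-29.8,"ry":3.2,"rz":0,"grip":1},{"dx":1.5,"dy":15.3,"dz":-0.8,"rx":-29.8,"ry":3.2,"rz":0,"grip":1}]'

```text
time: 8.3
position: [0.5161, 0.2389, 0.2933]
tool_rot: [-2.34, -2.094, 0.007]
contact_force: [0.5, -0.4, -0.2]
width: 0.0006
grasp_force: 0.0
```

```bash
python3 - <<'E'
from h import *
np.set_printoptions(precision=3,suppress=True)
print(deltas([*G,.177],0),deltas([*G,.128],0)[0],env.state()["contact_force"])
E
```

```text
(array([ 0.087,  0.11 , -1.934]), array([ 0.104, -0.27 , -0.031])) [ 0.087  0.11  -6.834] [ 0.512 -0.415 -0.24 ]
```

Call:
step_arm --steps '[{"dx":0.1,"dy":0.1,"dz":-1.0,"rx":0,"ry":0,"rz":0,"grip":1},{"dx":0.1,"dy":0.1,"dz":-1.5,"rx":0,"ry":0,"rz":0,"grip":1},{"dx":0.1,"dy":0.1,"dz":-1.9,"rx":0,"ry":0,"rz":0,"grip":1},{"dx":0.1,"dy":0.1,"dz":-2.3,"rx":0,"ry":0,"rz":0,"grip":1},{"dx":0.1,"dy":0.1,"dz":-2.7,"rx":0,"ry":0,"rz":0,"grip":1}]'

```text
time: 8.8
position: [0.5181, 0.2401, 0.2709]
tool_rot: [2.34, 2.093, 0.003]
contact_force: [-2.0, -1.8, 5.9]
width: 0.0004
grasp_force: 2.5
```

Call:
step_arm --steps '[{"dx":0,"dy":0,"dz":-0.5,"rx":0,"ry":0,"rz":0,"grip":1},{"dx":0,"dy":0,"dz":-1,"rx":0,"ry":0,"rz":0,"grip":1},{"dx":0,"dy":0,"dz":-1.5,"rx":0,"ry":0,"rz":0,"grip":1},{"dx":0,"dy":0,"dz":-2,"rx":0,"ry":0,"rz":0,"grip":1},{"dx":0,"dy":0,"dz":-2.5,"rx":0,"ry":0,"rz":0,"grip":1},{"dx":0,"dy":0,"dz":-2.8,"rx":0,"ry":0,"rz":0,"grip":1}]'

```text
time: 9.4
position: [0.5181, 0.2402, 0.2427]
tool_rot: [2.34, 2.093, 0.003]
contact_force: [-0.7, -2.9, 4.5]
width: 0.0004
grasp_force: 2.4
```

Call:
step_arm --steps '[{"dx":0,"dy":0,"dz":-0.4,"rx":0,"ry":0,"rz":0,"grip":1},{"dx":0,"dy":0,"dz":-0.8,"rx":0,"ry":0,"rz":0,"grip":1},{"dx":0,"dy":0,"dz":-1.2,"rx":0,"ry":0,"rz":0,"grip":1},{"dx":0,"dy":0,"dz":-1.5,"rx":0,"ry":0,"rz":0,"grip":1},{"dx":0,"dy":0,"dz":-1.7,"rx":0,"ry":0,"rz":0,"grip":1},{"dx":0,"dy":0,"dz":-1.7,"rx":0,"ry":0,"rz":0,"grip":1}]'

```text
time: 10.0
position: [0.5181, 0.2402, 0.2257]
tool_rot: [2.34, 2.093, 0.003]
contact_force: [-0.3, -2.7, 3.3]
width: 0.0002
grasp_force: 1.5
```

```bash
python3 - <<'E'
from h import *
im,d=env.capture("scene"); np.savez("s5",im=im,d=d)
cv2.imwrite("pics/s5.png",cv2.resize(im[240:340,165:265],(600,600),interpolation=3)[:,:,::-1])
E
```

```text
(no output)
```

View pics/s5.png

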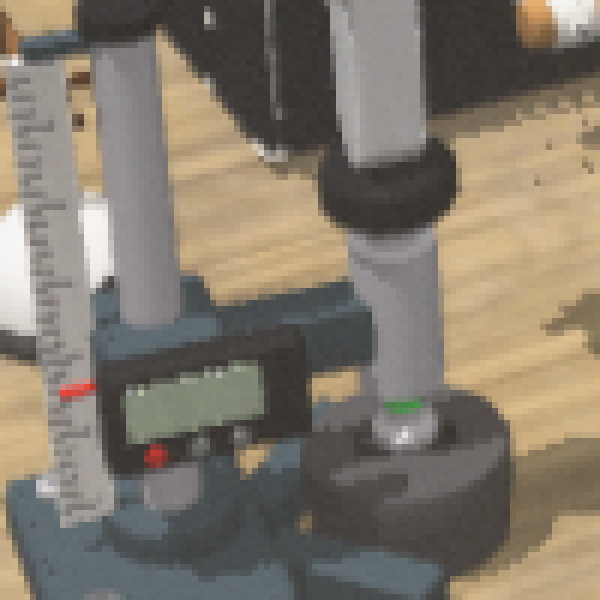

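Pad down: the foot's button (403,440) sits on the leveller and the lip (403,400) stands on the green. The lip-to-button gap has closed by about 4.9 px, or about 10 mm, and the TCP height gives 9.3 mm. Now I'll lift straight off.

Call:
step_arm --steps '[{"dx":0,"dy":0,"dz":0.5,"rx":0,"ry":0,"rz":0,"grip":1},{"dx":0,"dy":0,"dz":3,"rx":0,"ry":0,"rz":0,"grip":1},{"dx":0,"dy":0,"dz":8,"rx":0,"ry":0,"rz":0,"grip":1},{"dx":0,"dy":0,"dz":12,"rx":0,"ry":0,"rz":0,"grip":1},{"dx":0,"dy":-5,"dz":12,"rx":0,"ry":0,"rz":0,"grip":1},{"dx":0,"dy":-10,"dz":12,"rx":0,"ry":0,"rz":0,"grip":1},{"dx":0,"dy":-15,"dz":12,"rx":0,"ry":0,"rz":0,"grip":1},{"dx":0,"dy":-15,"dz":12,"rx":0,"ry":0,"rz":0,"grip":1}]'

```text
time: 10.85
position: [0.518, 0.0861, 0.346]
tool_rot: [2.345, 2.088, 0.003]
contact_force: [-0.5, 0.6, -0.3]
width: 0.0004
grasp_force: 0.0
```

```bash
python3 - <<'E'
from h import *
im,d=env.capture("scene")
cv2.imwrite("pics/s6.png",cv2.resize(im[240:340,165:265],(600,600),interpolation=3)[:,:,::-1])
t,dt=env.capture("top"); c=env.calibration("top"); P=pts(c,dt,np.ones((480,640),bool))
q=P[(abs(P[:,0]-G[0])<.012)&(abs(P[:,1]-G[1])<.012)]; print("pad z",np.median(q[:,2]),len(q),env.state()["time"])
E
```

```text
pad z 0.12783571309052066 152 10.95
```

View pics/s6.png

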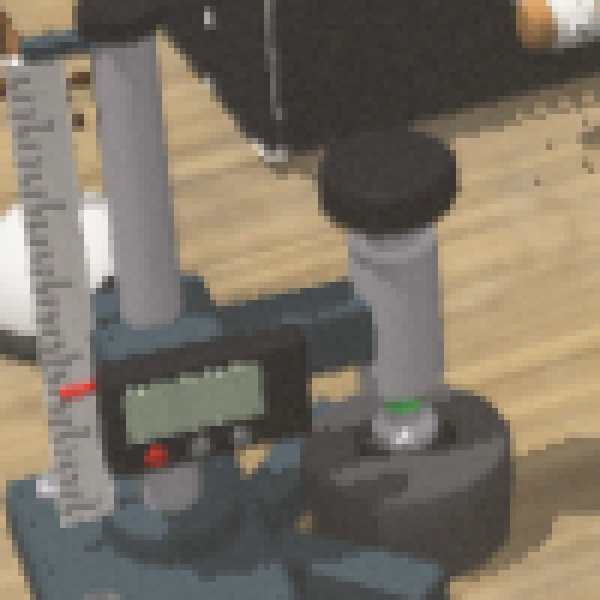

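The gauge has stayed down: the pad is at z 0.128 (take-up about 10 mm), with green at the lip (403,405) and the leveller home. Handing in.

```bash
python3 -c "
from bench import env
print(env.finish_job())"
```

```text
the job is handed in; nothing more can be done
None
```

The job is handed in: the leveller sits home in the vee, the gauge is down on it with the barrel's lip near the middle of the green band (foot taken up about 10 of 20 mm), the arm is clear, and the ring, brush and bell were not touched.

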